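# Clear the case lid and hold it open at the mark

## Task

The lid of the parts case is cluttered: with the lid still shut, sort what lies on it, the blue and the red strip packs into the orange tray and the yellow marker into the black tray. Then swing the lid up until it is in line with the orange pointer at its side and hold it there, steady, for the inspection: the lid falls shut if let go, so finish while still holding it. Do not move the pointer, and leave the glass tumbler and the tape roll alone.

Things in the scene. Friction and masses are not known exactly. Their poses are not given: they have to be found in the camera images.
- case: grey open-topped parts case fixed to the bench, 200 (x) by 280 (y) by 90 mm high; origin under its centre at bench level; its x axis points from the front (handle side, towards the robot) to the hinge side, z up. White lid on top.
- lid (a joint): opening angle of the white lid in rad: 0 shut (lies level on the case), grows as the front edge rises, stop at 1.4. The hinge line runs along the case's y axis at its far upper rim (case x = +100, z = 90.5 mm). Lid 200 by 280 by 8 mm, 0.3 to 0.65 kg; its top face is 98.5 mm above the bench when shut. Swings freely and falls shut by itself from any angle under 1.4.
- lid_handle (a point): grip point of the lid's black fin handle, on the lid's centre line, 175 mm from the hinge line, 38 mm above the lid's underside (30 above its top face). The fin is 14 mm thick along the case's y axis, 30 mm long along x, round-topped, 49 mm tall; pinched by its two flat sides it can pivot between the finger pads as the lid swings. Axes turn with the lid; parallel to the case's when shut.
- lid_hinge (a point): middle of the hinge line, on the lid's underside; the point's x axis lies in the lid, pointing away from the handle, y along the hinge line.
- mark (a joint): angle in rad that the orange pointer shows, counted exactly as the lid's (0 level, growing upwards): the lid is in line with the pointer when both joints read the same. Stays where it is set unless pushed.
- mark_tip (a point): tip of the orange pointer (bar 140 mm long, 8 mm wide, ball of 18 mm at the tip) that pivots about the lid's hinge line just outside the case's +y side, at case y = +166 mm, beside a thin steel quadrant of 100 mm radius at y = +152 mm; both rise above the lid, to at most 220 mm over the bench; x axis along the pointer towards the hinge.
- tray_orange: orange open tray fixed to the bench, 170 (x) by 160 (y) by 40 mm high, walls and floor 5 mm; origin under its centre. For the strip packs.
- tray_black: black open tray fixed to the bench, same size, walls, floor and origin as the orange tray. For the marker.
- pack_blue: loose banded stack of blue strips, 95 (x) by 26 (y) by 28 mm high, about 80 g, lying on the lid; origin at the centre of its underside.
- pack_red: loose banded stack of red strips, same size and origin as the blue one, lying on the lid.
- marker: loose flat-sided marker, yellow with a black cap, 115 (x) by 22 (y) by 20 mm high, about 30 g, lying on the lid; origin at the centre of its underside.
- tumbler: loose glass tumbler, 72 mm across, 85 mm high, origin at the centre of its foot; leave alone.
- tape_roll: loose cardboard tape roll lying flat, 90 mm across, 30 mm high, origin at the centre of its underside; leave alone.
There are look-alikes about, which are no part of the job. What is meant by the marker is not grey, and is the smaller of those in its own colour.

How it is judged:
By the outcome, as a careful person would: the job done as asked, in the order asked, and still so for the second after the job is handed in, while the arm keeps its last pose, push and grip.
It also fails if it takes over 72 s, if anything falls off the work surface, if the arm or the gripper's body presses on something with over 40 N, if the wrist force passes 120 N, or if a joint passes its speed limit or range.

## Robot

A 6-joint arm with a two-finger parallel gripper is mounted at the origin on the work surface. World frame = base frame: x ahead of the robot, y to its left, z up, the work surface at z = 0. Lengths are in m, angles in degrees, forces in N, time in s.
With the tool pointing down it reaches from about 0.25 to 0.725 m from the base axis. Payload 9.7 kg.
Tool frame: the origin (TCP) lies at the very end of the fingers, on their centre line; the grasp point (between the pads) lies 19 mm behind it (bot.grip_point_offset is the distance from the TCP to the grasp point, in m); y points along the fingers, x is the direction in which the jaws open and shut, and the axes are right-handed (so a half turn about y gives the same grasp; the last joint's range is limited). The gripper opens to 85 mm and grips with 20 to 120 N. Pads are 22 mm wide; open, the fingers measure 114 mm over their backs; the gripper's body (76 mm by 85 mm) begins 54 mm behind the grasp point. The pads swing forward as they close: fully open they stand 13 mm farther back than shut.
Start: joints at [-68.87, 4.979, 10.078, 95.1, 0, 90], TCP at [0.198, -0.513, 0.231] pointing down, gripper open.
Joint ranges: [-179.16, 179.16], [-48.56, 103.87], [-65.8, 70.77], [-126.05, 130.52], [-82.76, 87.17], [-180, 180]. Speed limits (degrees/s): [127.2, 127.2, 147.25, 180, 180, 180].

## Interface

Orientations are given as [roll, pitch, yaw] about the fixed x, y, z axes, in that order (R = Rz(yaw) Ry(pitch) Rx(roll)).
In Python, from workcell import bot gives the robot as it stands.
- The arm moves only by the shell command python3 -m inch 'ROWS' [FORCE]. ROWS is JSON, a list of rows, each a list of 3 entries, a list of its own where there are three numbers: the shift along the tool's x, y, z in mm, then the turn, a rotation vector about the tool's x, y, z in rad, then the finger opening in mm, from 0 to 85.4. In form: [[[x, y, z], [ax, ay, az], grip], ...]. A call has 1 to 20 rows; each row is the pose to reach, as a shift and turn from the pose measured when the call began, along the tool's axes at that moment; what a row does not reach only later rows make up. A row lasts 1/10 s, in which the tool goes at most 50 mm and 8.59 degrees, less where a joint would pass 70% of its speed; a pose out of reach is approached as far as the arm can. A call with a gripper value outside its range is refused whole. The fingers move at their own pace and stop on an object; FORCE is the grip in N (left out, the last holds). Time passes only in rows, so rows that repeat a pose let the fingers close. It gives the time, the measured TCP pose, the force and the opening at its end, in the units of the state.
- bot.get_obs(): the state, without advancing time (a new reading comes with each control period).
- bot.camera(name): name is "scene" or "top"; returns a dict with "frame" (384x512x3 uint8, red, green, blue), "mtx" (3x3 intrinsics, pixels), "origin" and "orientation" of the camera in the world. Camera axes: x right, y down, z forward; pixel columns grow to the right and rows downward; lengths in m; the calibration is good to about 2 mm. A picture is of the moment at which its call begins. There is no depth.
- bot.job_done(): hands the job in, once; it reports no verdict.
Trained networks look in a picture, given as the dict that the camera call returned (one of the last four; its "shot" number tells which), for a name from the list of things; names that differ only in an ending like _2 or _b are one class to them, and where a whole thing is asked for, a point or a joint stands for the part that bears it (a point fixed in the world has none). Each returns a list of dicts, best first, with "confidence" (0 to 1); they miss things now and then, are a little off and sometimes report something else, mostly with a low value. They report only what shows in the picture. A call takes as long as a camera call. They do not tell look-alikes from the thing itself.
- bot.search_frame(picture, name): "box" ([left, top, right, bottom] in pixels, round what is visible of it).
- bot.cut_out(picture, name): "region" (384x512 bool, what is visible of it) and "box" ([left, top, right, bottom] in pixels, round what is visible of it).
The state is a dict: "time": time; "q": joint angles; "qd": joint speeds; "joint_efforts": joint torques, N m; "ee_pos": TCP position; "tcp_rot": TCP orientation; "wrist_force": force on the tool from outside, world axes, zero at the start; "torque": the same for the moment, N m; "opening": finger opening in m.
Only numpy, scipy, OpenCV 4.12 (cv2) and the standard library are available. Lean on these libraries where they do the work, as an engineer would, in place of code of your own. Each camera call takes 0.05 s, during which the arm holds its last target. There are 200 camera calls.

## Working session

There is one attempt and no reset: what is moved stays moved. The work goes in short steps, Python scripts to look and compute and a shell command to move; the robot and the scene stay as the last step left them, time stands still between calls to the robot, and variables do not carry over. Pictures are saved under pics/ and viewed, about 8 in all and at most 12, crops included, and the job is handed in when it is done.

```bash
ls; mkdir -p pics; cat > h.py <<'E'
from workcell import bot
import numpy as np, cv2
from scipy.spatial.transform import Rotation as R
def rot(o):
    o=np.array(o,float)
    if o.shape==(3,3): return o
    return R.from_euler('xyz',o,degrees=True).as_matrix()
def pix2w(p,uv,z):
    K=np.array(p['mtx']);Rc=rot(p['orientation']);o=np.array(p['origin'])
    uv=np.atleast_2d(uv).astype(float)
    d=(Rc@np.linalg.inv(K)@np.c_[uv,np.ones(len(uv))].T).T
    return o+d*((z-o[2])/d[:,2])[:,None]
def w2pix(p,X):
    K=np.array(p['mtx']);Rc=rot(p['orientation']);o=np.array(p['origin'])
    c=(np.atleast_2d(X)-o)@Rc; u=c@K.T; return u[:,:2]/u[:,2:]
def save(p,name,crop=None,s=1):
    f=p['frame'][:,:,::-1]
    if crop: l,t,r,b=crop; f=f[t:b,l:r]
    cv2.imwrite('pics/'+name,cv2.resize(f,None,fx=s,fy=s,interpolation=cv2.INTER_CUBIC))
E
python3 - <<'E'
from h import *
for n in('scene','top'):
    p=bot.camera(n); save(p,n+'0.png',s=1.5)
    print(n,p['origin'],p['orientation'],p['mtx'])
    for k in ['case','lid','lid_handle','mark','mark_tip','tray_orange','tray_black','pack_blue','pack_red','marker','tumbler','tape_roll']:
        print(k,[(np.round(d['box']).astype(int).tolist(),round(d['confidence'],2)) for d in bot.search_frame(p,k)][:4])
print(bot.get_obs())
E
```

```text
pics
scene [ 1.25843388 -0.07463165  1.15168951] [-148.30946135   -0.62070182   85.16901503] [[384.78922398   0.         255.44626392]
 [  0.         384.78922398 188.80540693]
 [  0.           0.           1.        ]]
case [([217, 138, 325, 218], 0.68), ([235, 162, 252, 194], 0.42)]
lid [([218, 139, 314, 206], 0.93), ([313, 142, 325, 182], 0.57), ([123, 152, 179, 202], 0.54)]
lid_handle [([218, 140, 316, 204], 0.64)]
mark [([311, 140, 323, 185], 0.61), ([327, 141, 386, 190], 0.6), ([122, 152, 179, 203], 0.49)]
mark_tip [([265, 159, 270, 188], 0.58), ([314, 142, 322, 185], 0.45)]
tray_orange [([122, 154, 179, 203], 0.66)]
tray_black [([328, 139, 384, 189], 0.95)]
pack_blue [([261, 158, 269, 184], 0.74)]
pack_red [([281, 156, 299, 186], 0.68)]
marker [([237, 160, 250, 191], 0.69), ([227, 226, 245, 274], 0.68), ([277, 242, 308, 257], 0.62), ([223, 142, 314, 203], 0.43)]
tumbler [([366, 199, 390, 231], 0.97)]
tape_roll [([158, 228, 184, 252], 0.62)]
top [ 0.49282866 -0.01429464  1.39894633] [-1.74550489e+02  1.39317401e-01 -9.13905544e+01] [[495.34121137   0.         253.85882316]
 [  
[... 799 characters left out ...]
, 0.66)]
tape_roll [([339, 140, 370, 174], 0.66)]
{'time': 1.3, 'q': array([-6.88716972e+01,  4.98013717e+00,  1.00766314e+01,  9.51004503e+01,
       -1.48352638e-04,  9.00017023e+01]), 'qd': array([-0.03818222,  0.0046189 , -0.00926738,  0.065122  , -0.0146975 ,
        0.05713843]), 'joint_efforts': array([ 1.19041988e-04, -5.20099032e+01,  4.64857543e+01,  1.64123700e-03,
       -1.55452722e-05, -8.52190936e-06]), 'ee_pos': array([ 0.19824431, -0.51300953,  0.23125808]), 'tcp_rot': array([-9.00001485e+01,  3.95611803e-03, -6.88733994e+01]), 'wrist_force': array([-0.41056744, -0.89098872,  0.09300976]), 'torque': array([0.00910903, 0.0120447 , 0.01152683]), 'opening': 0.08521696574635325}
```

View picture.

View pics/top0.png

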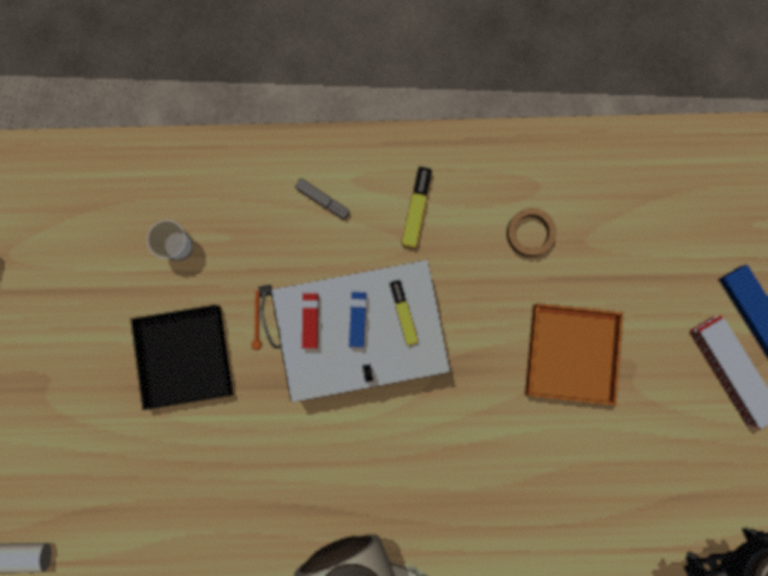

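View pics/scene0.png

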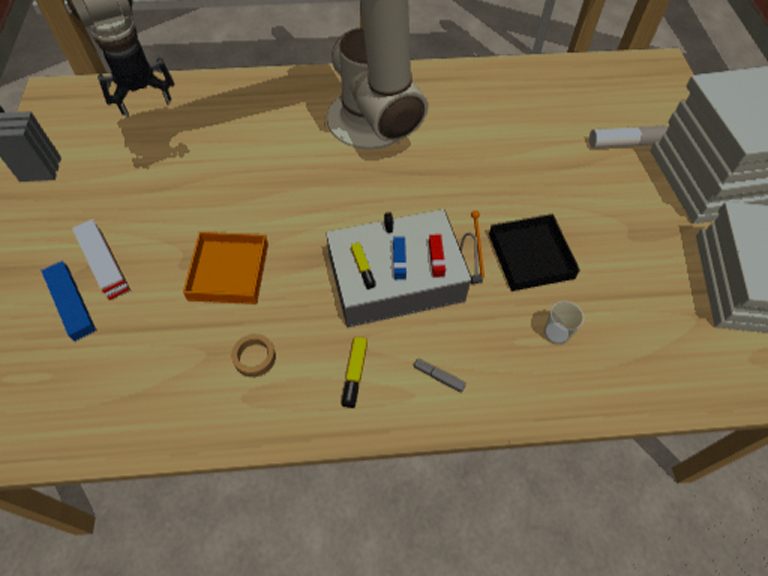

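The top view (1.5x scale) shows these marker candidates:
- Small yellow one on the lid at (405,313).
- Larger yellow one on the bench at (417,207).
- Grey one on the bench at (322,198).

I choose the small yellow one on the lid. The red pack is at (311,320), the blue pack at (358,320), the pointer tip at (257,345) and the handle at (368,373). The blue and red-and-white blocks at far right are other things. Next I measure.

```bash
cat > m.py <<'E'
from h import *
def comp(mask,near):
    n,l,st,c=cv2.connectedComponentsWithStats(mask.astype(np.uint8))
    b=[(np.hypot(*(c[i]-near)),i) for i in range(1,n) if st[i,4]>8]
    return l==min(b)[1]
def rect(p,m,z):
    ys,xs=np.nonzero(m); w=pix2w(p,np.c_[xs,ys],z)[:,:2]
    (c,s,a)=cv2.minAreaRect((w*1000).astype(np.float32))
    if s[0]<s[1]: a+=90; s=s[::-1]
    return np.round(c,1),np.round(s,1),round((a+90)%180-90,1)
E
python3 - <<'E'
from m import *
p=bot.camera('top');s=bot.camera('scene')
hsv=cv2.cvtColor(p['frame'],cv2.COLOR_RGB2HSV).astype(int);H,S,V=hsv[...,0],hsv[...,1],hsv[...,2]
lidbox=np.zeros(H.shape,bool);lidbox[174:270,180:302]=1
lid=np.zeros(H.shape,np.uint8)
white=(S<60)&(V>110)&lidbox
m=comp(white,(240,220)).astype(np.uint8); m=cv2.morphologyEx(m,cv2.MORPH_CLOSE,np.ones((25,25)))
print('lid',rect(p,m,.0985))
print('red',rect(p,comp((((H<8)|(H>172))&(S>150)&lidbox),(207,215)),.1265))
print('blue',rect(p,comp(((H>100)&(H<130)&(S>120)&lidbox),(238,215)),.1265))
print('yel',rect(p,comp(((H>22)&(H<35)&(S>140)&lidbox),(271,215)),.1185))
print('blk',rect(p,comp((V<60)&lidbox,(265,194)),.1185), 'hand',rect(p,comp((V<60)&lidbox,(245,248)),.147))
ok=(H>5)&(H<18)&(S>200)
print('orange',rect(p,comp(ok,(382,237)),.04)); 
bk=np.zeros(H.shape,bool);bk[195:280,80:160]=1
print('black',rect(p,comp((V<50)&bk,(121,237)),.04))
for n,k in((p,'tumbler'),(p,'tape_roll')):
    b=bot.cut_out(n,k)[0]; print(k,rect(n,b['region'],.04))
# both scene crops enlarged
save(p,'c1.png',(160,165,310,275),5); save(s,'c2.png',(210,130,340,220),6)
E
```

```text
lid (array([540.1,  24.6]), array([280.8, 200.8]), -80.6)
red (array([544.2, 109.2]), array([64.3, 23.2]), -0.9)
blue (array([544.8,  29.5]), array([64.1, 23.1]), -1.4)
yel (array([550.6, -56.2]), array([72.7, 16. ]), 14.9)
blk (array([604., -42.]), array([36.2, 16.4]), 16.8) hand (array([465.7,  11.9]), array([23.8, 11.6]), 8.3)
orange (array([ 456.6, -432.5]), array([108.6,   8.9]), -7.0)
black (array([501.2, 352. ]), array([165.8, 164.4]), 8.1)
tumbler (array([716.2, 375.7]), array([86.7, 72.9]), 88.6)
tape_roll (array([ 713.7, -292.7]), array([91.8, 89.8]), 88.6)
```

View pics/c1.png

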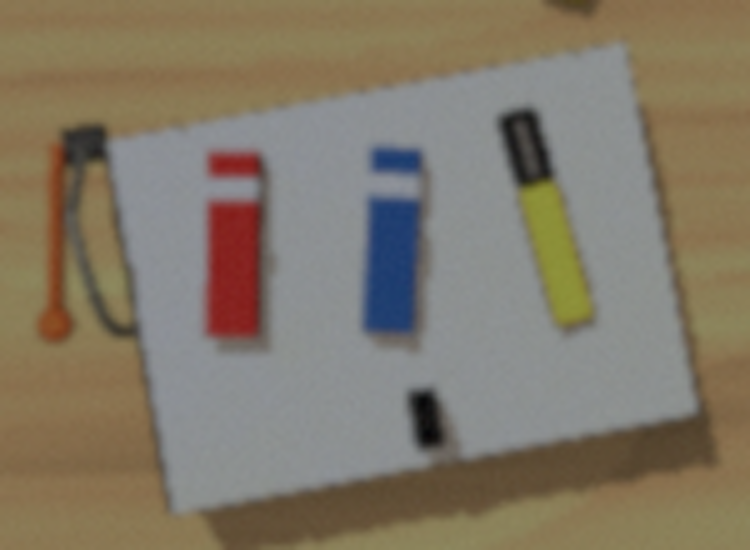

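View pics/c2.png

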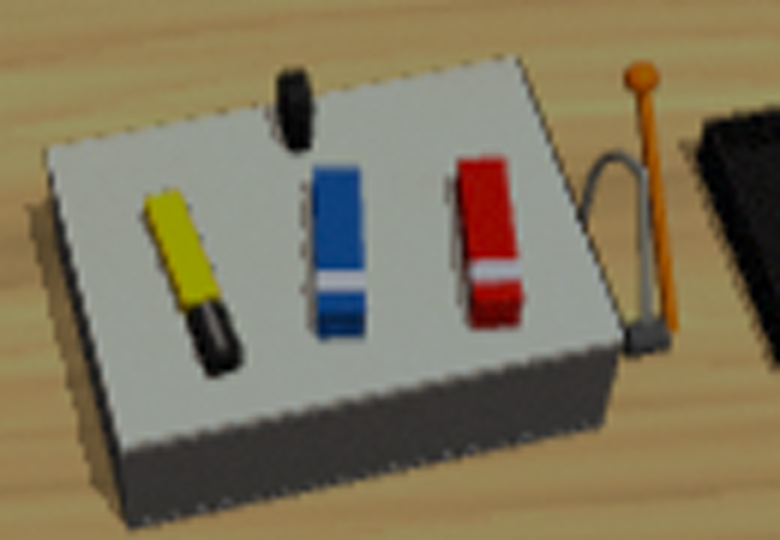

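The crops show the lid with the red pack (235,245), the blue pack (393,240), the marker (547,218), the handle and the pointer tip (c1 53,324; c2 641,77). The small yellow marker on the lid is confirmed. Next come the pack centres, the tray and the pointer angle.

```bash
cat >> h.py <<'E'
C=np.array([.5401,.0246]);yaw=np.radians(9.4);cx=np.array([np.cos(yaw),np.sin(yaw)]);cy=np.array([-cx[1],cx[0]])
def case2w(x,y,z): return np.r_[C+x*cx+y*cy,z]
def rel(pos,rpy):
    """shift (mm) and rotvec (rad) in tool axes from current pose"""
    o=bot.get_obs(); R0=R.from_euler('xyz',o['tcp_rot'],degrees=True); R1=R.from_euler('xyz',rpy,degrees=True)
    print('at',np.round(o['ee_pos']*1000,1),np.round(o['tcp_rot'],1),'open',round(o['opening']*1000,1),'F',np.round(o['wrist_force'],1),'t',round(o['time'],2),'q',np.round(o['q']))
    print('shift',np.round(R0.inv().apply(np.array(pos)-o['ee_pos'])*1000,1),'turn',np.round((R0.inv()*R1).as_rotvec(),3))
E
python3 - <<'E'
from h import *
from scipy.optimize import least_squares
p=bot.camera('top');s=bot.camera('scene')
for n,uv,z in(('red',(207,214),.1265),('blue',(238.6,213),.1265),('mark',(269.4,208.6),.1185),('mk0',(160+517/5,165+112/5),.1185),('mk1',(160+577/5,165+325/5),.1185),('otray',(383,236.6),.04)):print(n,np.round(pix2w(p,[uv],z)*1000,1))
print(np.round(pix2w(p,np.array([(533,304),(622,312),(616,405),(527,398)])/1.5,.04)*1000))
ut=np.array([170.6,229.8]);us=np.array([316.8,142.8])
def tip(t,L=.14):return case2w(.1-L*np.cos(t),.166,.0905+L*np.sin(t))
f=lambda v:np.r_[w2pix(p,tip(*v))[0]-ut,w2pix(s,tip(*v))[0]-us]
for L0 in(None,.14,.131,.149):
    r=least_squares((lambda v:f(v)) if L0 is None else (lambda v:f((v[0],L0))),[.8,.14] if L0 is None else [.8]);print(L0,r.x,np.round(r.fun,1))
g=lambda X:np.r_[w2pix(p,X)[0]-ut,w2pix(s,X)[0]-us]
X=least_squares(g,[.5,.2,.2]).x;d=X[:2]-C;print('tri',X,'case',d@cx,d@cy, np.arctan2(X[2]-.0905,.1-d@cx),np.hypot(X[2]-.0905,.1-d@cx))
print([a for a in dir(bot) if a[0]!='_'],bot.grip_point_offset)
rel([.545,.1095,.26],[-90,0,-91])
E
```

```text
red [[555.6 107.7 126.5]]
blue [[556.2  26.5 126.5]]
mark [[566.1 -53.2 118.5]]
mk0 [[621.6 -39.1 118.5]]
mk1 [[510.5 -67.1 118.5]]
otray [[ 486.5 -363.5   40. ]]
[[ 581. -292.   40.]
 [ 562. -454.   40.]
 [ 395. -434.   40.]
 [ 411. -274.   40.]]
None [0.84649893 0.1446296 ] [ 0.1 -0.4 -1.1 -0.3]
0.14 [0.81898309] [ 0.5 -0.5 -1.3  1. ]
0.131 [0.76197701] [ 1.3 -0.7 -1.8  3.5]
0.149 [0.8712886] [-0.3 -0.4 -0.8 -1.4]
tri [0.51626867 0.19092663 0.19614741] case 0.0036541264840653947 0.16798549882174643 0.8314144121081686 0.1429821780282401
['PlanningError', 'camera', 'cut_out', 'get_obs', 'grip_point_offset', 'job_done', 'search_frame'] 0.0187
at [ 198.3 -513.   231.3] [-90.    0.  -68.9] open 85.7 F [ 0.  -0.1  0.6] t 1.6 q [-69.   5.  10.  95.  -0.  90.]
shift [-455.7  -28.7  547.8] turn [ 0.     0.386 -0.   ]
```

```bash
python3 -c "
from h import *
rel([.556,.108,.2],[-90,0,-91])"
```

```text
at [ 198.3 -513.   231.3] [-90.    0.  -68.9] open 85.7 F [ 0.  -0.1  0.6] t 1.6 q [-69.   5.  10.  95.  -0.  90.]
shift [-450.3   31.3  557.5] turn [ 0.     0.386 -0.   ]
```

```bash
python3 -m inch '[[[-450,31,557],[0,0.386,0],55],[[-450,31,557],[0,0.386,0],55],[[-450,31,557],[0,0.386,0],55],[[-450,31,557],[0,0.386,0],55],[[-450,31,557],[0,0.386,0],55],[[-450,31,557],[0,0.386,0],55],[[-450,31,557],[0,0.386,0],55],[[-450,31,557],[0,0.386,0],55],[[-450,31,557],[0,0.386,0],55],[[-450,31,557],[0,0.386,0],55],[[-450,31,557],[0,0.386,0],55],[[-450,31,557],[0,0.386,0],55],[[-450,31,557],[0,0.386,0],55],[[-450,31,557],[0,0.386,0],55],[[-450,31,557],[0,0.386,0],55],[[-450,31,557],[0,0.386,0],55],[[-450,31,557],[0,0.386,0],55],[[-450,31,557],[0,0.386,0],55],[[-450,31,557],[0,0.386,0],55]]' 40
python3 - <<'E'
from h import *
rel([.556,.108,.101],[-90,0,-91])
s=bot.camera('scene');save(s,'s1.png',(200,100,350,220),5)
E
```

```text
time: 3.5
ee_pos: [0.5589, 0.0436, 0.2007]
tcp_rot: [-90.1, 2.1, -86.6]
wrist_force: [0.5, -0.7, 0.5]
opening: 0.055
at [558.9  43.6 200.7] [-90.1   2.1 -86.6] open 55.0 F [ 0.5 -0.7  0.5] t 3.5 q [  3.   6.   8.  92.   2. 180.]
shift [-60.8 102.    1. ] turn [ 0.002  0.077 -0.037]
```

View pics/s1.png

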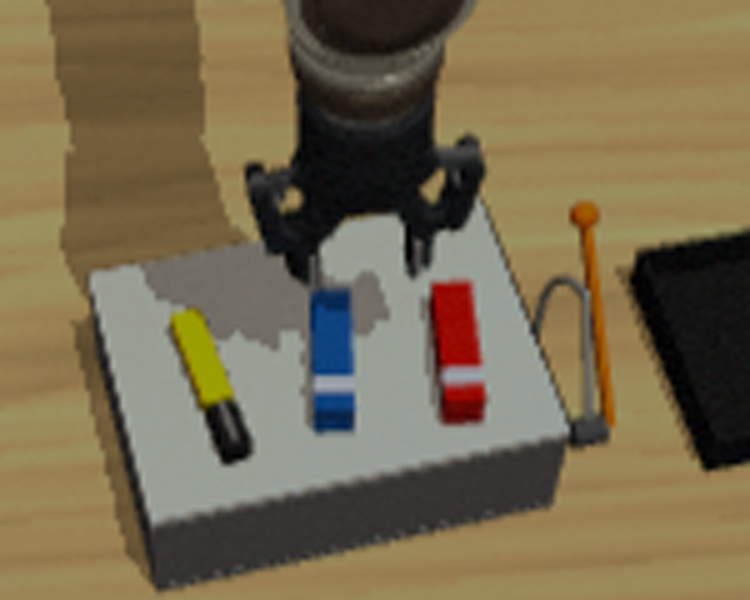

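The image shows the fingers over the blue and red packs, with nothing disturbed. Joint 6 is at its limit, so I take the half-turn-equivalent yaw, +89°.

```bash
python3 -m inch '[[[-20,0,0],[0,-0.5,0],55],[[-40,0,0],[0,-0.5,0],55],[[-61,0,1],[0,-0.5,0],55],[[-61,0,1],[0,-1.0,0],55],[[-61,0,1],[0,-1.0,0],55],[[-61,0,1],[0,-1.0,0],55],[[-61,0,1],[0,-1.5,0],55],[[-61,0,1],[0,-1.5,0],55],[[-61,0,1],[0,-1.5,0],55],[[-61,0,1],[0,-1.5,0],55],[[-61,0,1],[0,-2.0,0],55],[[-61,0,1],[0,-2.0,0],55],[[-61,0,1],[0,-2.0,0],55],[[-61,0,1],[0,-2.5,0],55],[[-61,0,1],[0,-2.5,0],55],[[-61,0,1],[0,-2.5,0],55],[[-61,0,1],[0,-3.0,0],55],[[-61,0,1],[0,-3.0,0],55],[[-61,0,1],[0,-3.0,0],55],[[-61,0,1],[0,-3.0,0],55]]'
python3 -c "
from h import *
rel([.556,.108,.101],[-90,0,89])"
```

```text
time: 5.55
ee_pos: [0.556, 0.1041, 0.2034]
tcp_rot: [-89.7, -2.1, 85.6]
wrist_force: [0.8, 0.0, -0.3]
opening: 0.0549
at [556.  104.1 203.4] [-89.7  -2.1  85.6] open 54.9 F [ 0.8  0.  -0.3] t 5.55 q [10.  6.  9. 92.  2. 14.]
shift [ 1.000e-01  1.024e+02 -2.000e-01] turn [-0.004 -0.058  0.037]
```

```bash
python3 -m inch '[[[0,45,0],[0,-0.058,0.037],55],[[0,85,0],[0,-0.058,0.037],55],[[0,102,0],[0,-0.058,0.037],55],[[0,102,0],[0,-0.058,0.037],55],[[0,102,0],[0,-0.058,0.037],15],[[0,102,0],[0,-0.058,0.037],15],[[0,102,0],[0,-0.058,0.037],15],[[0,102,0],[0,-0.058,0.037],15],[[0,102,0],[0,-0.058,0.037],15],[[0,102,0],[0,-0.058,0.037],15],[[0,70,0],[0,-0.058,0.037],15],[[0,30,0],[0,-0.058,0.037],15],[[0,0,0],[0,-0.058,0.037],15]]' 40
python3 -c "
from h import *
rel([.491,-.335,.012],[-90,0,83.4])"
```

```text
time: 6.85
ee_pos: [0.5563, 0.104, 0.2064]
tcp_rot: [-89.9, -0.0, 89.0]
wrist_force: [0.6, -0.6, -0.6]
opening: 0.0251
at [556.3 104.  206.4] [-89.9  -0.   89. ] open 25.1 F [ 0.6 -0.6 -0.6] t 6.85 q [11.  7.  9. 93.  0. 12.]
shift [-440.2  194.4   57. ] turn [-0.002  0.097  0.   ]
```

```bash
python3 -m inch '[[[-440,0,57],[0,0.09,0],15],[[-440,0,57],[0,0.09,0],15],[[-440,0,57],[0,0.09,0],15],[[-440,0,57],[0,0.09,0],15],[[-440,0,57],[0,0.09,0],15],[[-440,0,57],[0,0.09,0],15],[[-440,0,57],[0,0.09,0],15],[[-440,0,57],[0,0.09,0],15],[[-440,0,57],[0,0.09,0],15],[[-440,0,57],[0,0.09,0],15],[[-440,0,57],[0,0.09,0],15],[[-440,0,57],[0,0.09,0],15]]'
python3 - <<'E'
from h import *
rel([.490,-.334,.011],[-90,0,84])
t=bot.camera('top');save(t,'t2.png',(160,130,440,290),2.7)
E
```

```text
time: 8.05
ee_pos: [0.4916, -0.3342, 0.2069]
tcp_rot: [-89.9, -0.0, 83.8]
wrist_force: [0.4, 0.4, -0.6]
opening: 0.0253
at [ 491.6 -334.2  206.9] [-89.9  -0.   83.8] open 25.3 F [ 0.4  0.4 -0.6] t 8.05 q [-34.  11.  14.  93.  -0. -28.]
shift [ -0.  195.9   1.3] turn [-0.002 -0.003  0.   ]
```

View pics/t2.png

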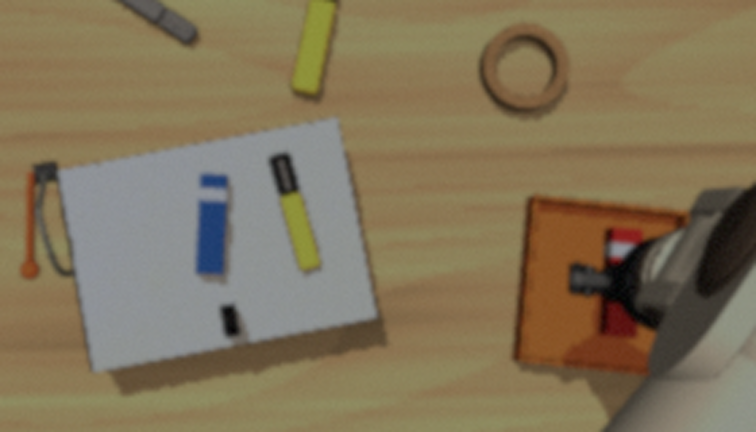

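The red pack is held over the orange tray (crop 620,290), and the other items are undisturbed. Lower and release.

```bash
python3 -m inch '[[[0,45,0],[0,0,0],15],[[0,90,0],[0,0,0],15],[[0,135,0],[0,0,0],15],[[0,175,0],[0,0,0],15],[[0,194,0],[0,0,0],15],[[0,194,0],[0,0,0],15],[[0,194,0],[0,0,0],40],[[0,194,0],[0,0,0],40],[[0,194,0],[0,0,0],40],[[0,155,0],[0,0,0],40],[[0,105,0],[0,0,0],40],[[0,55,0],[0,0,0],55],[[0,5,0],[0,0,0],55],[[0,5,0],[0,0,0],55]]'
python3 -c "
from h import *
rel([.556,.0265,.205],[-90,0,88.6])"
```

```text
time: 9.5
ee_pos: [0.4937, -0.3351, 0.2105]
tcp_rot: [-90.5, 0.3, 83.9]
wrist_force: [0.4, -0.3, -0.8]
opening: 0.0553
at [ 493.7 -335.1  210.5] [-90.5   0.3  83.9] open 55.3 F [ 0.4 -0.3 -0.8] t 9.5 q [-34.  10.  14.  93.  -0. -28.]
shift [366.2   3.7 -23.4] turn [ 0.009 -0.082 -0.006]
```

```bash
python3 -m inch '[[[366,4,-23],[0.009,-0.082,-0.006],55],[[366,4,-23],[0.009,-0.082,-0.006],55],[[366,4,-23],[0.009,-0.082,-0.006],55],[[366,4,-23],[0.009,-0.082,-0.006],55],[[366,4,-23],[0.009,-0.082,-0.006],55],[[366,4,-23],[0.009,-0.082,-0.006],55],[[366,4,-23],[0.009,-0.082,-0.006],55],[[366,4,-23],[0.009,-0.082,-0.006],55],[[366,4,-23],[0.009,-0.082,-0.006],55],[[366,4,-23],[0.009,-0.082,-0.006],55],[[366,4,-23],[0.009,-0.082,-0.006],55]]'
python3 -c "
from h import *
rel([.556,.0265,.101],[-90,0,88.6])"
```

```text
time: 10.6
ee_pos: [0.5555, 0.0251, 0.2049]
tcp_rot: [-90.0, 0.0, 88.5]
wrist_force: [0.2, -0.5, 0.1]
opening: 0.0551
at [555.5  25.1 204.9] [-90.    0.   88.5] open 55.1 F [ 0.2 -0.5  0.1] t 10.6 q [ 3.  5.  8. 92. -0.  4.]
shift [  1.4 103.9  -0.5] turn [-0.    -0.002 -0.   ]
```

```bash
python3 -m inch '[[[1,45,0],[0,0,0],55],[[1,85,0],[0,0,0],55],[[1,104,0],[0,0,0],55],[[1,104,0],[0,0,0],55],[[1,104,0],[0,0,0],15],[[1,104,0],[0,0,0],15],[[1,104,0],[0,0,0],15],[[1,104,0],[0,0,0],15],[[1,104,0],[0,0,0],15],[[1,104,0],[0,0,0],15],[[1,70,0],[0,0,0],15],[[1,30,0],[0,0,0],15],[[1,0,0],[0,0,0],15]]' 40
python3 -c "
from h import *
rel([.4835,-.3935,.205],[-90,0,84])"
```

```text
time: 11.9
ee_pos: [0.5558, 0.0261, 0.208]
tcp_rot: [-90.1, -0.0, 88.5]
wrist_force: [0.8, -0.0, -0.7]
opening: 0.0254
at [555.8  26.1 208. ] [-90.1  -0.   88.5] open 25.4 F [ 0.8 -0.  -0.7] t 11.9 q [ 3.  5.  8. 92. -0.  4.]
shift [-421.4    2.8   61.4] turn [0.002 0.079 0.   ]
```

```bash
python3 -m inch '[[[-421,3,61],[0,0.079,0],15],[[-421,3,61],[0,0.079,0],15],[[-421,3,61],[0,0.079,0],15],[[-421,3,61],[0,0.079,0],15],[[-421,3,61],[0,0.079,0],15],[[-421,3,61],[0,0.079,0],15],[[-421,3,61],[0,0.079,0],15],[[-421,3,61],[0,0.079,0],15],[[-421,3,61],[0,0.079,0],15],[[-421,3,61],[0,0.079,0],15],[[-421,3,61],[0,0.079,0],15],[[-421,3,61],[0,0.079,0],15]]'
python3 -c "
from h import *
rel([.4835,-.3935,.012],[-90,0,84])"
```

```text
time: 13.1
ee_pos: [0.4842, -0.3924, 0.2053]
tcp_rot: [-90.2, -0.0, 84.0]
wrist_force: [-0.5, 0.2, -0.5]
opening: 0.0256
at [ 484.2 -392.4  205.3] [-90.2  -0.   84. ] open 25.6 F [-0.5  0.2 -0.5] t 13.1 q [-39.  15.  18.  93.   0. -33.]
shift [ -1.2 193.3   1.1] turn [0.003 0.001 0.   ]
```

```bash
python3 -m inch '[[[-1,45,1],[0,0,0],15],[[-1,90,1],[0,0,0],15],[[-1,135,1],[0,0,0],15],[[-1,175,1],[0,0,0],15],[[-1,193,1],[0,0,0],15],[[-1,193,1],[0,0,0],15],[[-1,193,1],[0,0,0],40],[[-1,193,1],[0,0,0],40],[[-1,193,1],[0,0,0],40],[[-1,155,1],[0,0,0],40],[[-1,105,1],[0,0,0],40],[[-1,55,1],[0,0,0],55],[[-1,5,1],[0,0,0],55],[[-1,5,1],[0,0,0],55]]'
python3 -c "
from h import *
rel([.566,-.053,.205],[-90,0,105])"
```

```text
time: 14.5
ee_pos: [0.485, -0.3947, 0.2094]
tcp_rot: [-90.8, 0.4, 84.0]
wrist_force: [0.8, -0.5, -0.2]
opening: 0.0553
at [ 485.  -394.7  209.4] [-90.8   0.4  84. ] open 55.3 F [ 0.8 -0.5 -0.2] t 14.5 q [-39.  14.  18.  93.   0. -33.]
shift [348.2   2.7 -45.1] turn [ 0.012 -0.366 -0.009]
```

```bash
python3 -m inch '[[[348,3,-45],[0.012,-0.355,-0.009],50],[[348,3,-45],[0.012,-0.355,-0.009],50],[[348,3,-45],[0.012,-0.355,-0.009],50],[[348,3,-45],[0.012,-0.355,-0.009],50],[[348,3,-45],[0.012,-0.355,-0.009],50],[[348,3,-45],[0.012,-0.355,-0.009],50],[[348,3,-45],[0.012,-0.355,-0.009],50],[[348,3,-45],[0.012,-0.355,-0.009],50],[[348,3,-45],[0.012,-0.355,-0.009],50],[[348,3,-45],[0.012,-0.355,-0.009],50],[[348,3,-45],[0.012,-0.355,-0.009],50]]'
python3 -c "
from h import *
rel([.566,-.053,.100],[-90,0,104.5])"
```

```text
time: 15.6
ee_pos: [0.5658, -0.0545, 0.2049]
tcp_rot: [-90.0, 0.0, 104.3]
wrist_force: [0.0, 0.3, 0.3]
opening: 0.05
at [565.8 -54.5 204.9] [-90.    0.  104.3] open 50.0 F [0.  0.3 0.3] t 15.6 q [ -5.   7.   9.  92.   0. -20.]
shift [  1.4 104.9  -0.6] turn [ 0.    -0.004 -0.   ]
```

```bash
python3 -m inch '[[[1,45,0],[0,0,0],50],[[1,85,0],[0,0,0],50],[[1,105,0],[0,0,0],50],[[1,105,0],[0,0,0],50],[[1,105,0],[0,0,0],10],[[1,105,0],[0,0,0],10],[[1,105,0],[0,0,0],10],[[1,105,0],[0,0,0],10],[[1,105,0],[0,0,0],10],[[1,105,0],[0,0,0],10],[[1,70,0],[0,0,0],10],[[1,20,0],[0,0,0],10],[[1,-30,0],[0,0,0],10],[[1,-85,0],[0,0,0],10],[[1,-85,0],[0,0,0],10]]' 40
python3 -c "
from h import *
rel([.501,.352,.29],[-90,0,98])"
```

```text
time: 17.1
ee_pos: [0.5666, -0.0533, 0.2965]
tcp_rot: [-90.5, 0.1, 104.3]
wrist_force: [0.8, -0.0, 0.3]
opening: 0.021
at [566.6 -53.3 296.5] [-9.050e+01  1.000e-01  1.043e+02] open 21.0 F [ 0.8 -0.   0.3] t 17.1 q [ -5.   9.  22. 102.   0. -20.]
shift [409.    5.8 -36.5] turn [ 0.009  0.11  -0.002]
```

```bash
python3 -m inch '[[[409,0,-37],[0.009,0.11,0],10],[[409,0,-37],[0.009,0.11,0],10],[[409,0,-37],[0.009,0.11,0],10],[[409,0,-37],[0.009,0.11,0],10],[[409,0,-37],[0.009,0.11,0],10],[[409,0,-37],[0.009,0.11,0],10],[[409,0,-37],[0.009,0.11,0],10],[[409,0,-37],[0.009,0.11,0],10],[[409,0,-37],[0.009,0.11,0],10],[[409,0,-37],[0.009,0.11,0],10],[[409,0,-37],[0.009,0.11,0],10],[[409,0,-37],[0.009,0.11,0],10]]'
python3 -c "
from h import *
rel([.501,.352,.011],[-90,0,98])"
```

```text
time: 18.3
ee_pos: [0.5018, 0.3508, 0.296]
tcp_rot: [-90.0, 0.1, 97.9]
wrist_force: [0.5, -0.2, 0.2]
opening: 0.0213
at [501.8 350.8 296. ] [-90.    0.1  97.9] open 21.3 F [ 0.5 -0.2  0.2] t 18.3 q [ 35.  16.  31. 104.  -0.  27.]
shift [  1.9 285.    0.6] turn [-0.    -0.002 -0.002]
```

```bash
python3 -m inch '[[[1,45,0],[0,0,0],10],[[1,90,0],[0,0,0],10],[[1,135,0],[0,0,0],10],[[1,180,0],[0,0,0],10],[[1,225,0],[0,0,0],10],[[1,265,0],[0,0,0],10],[[1,285,0],[0,0,0],10],[[1,285,0],[0,0,0],10],[[1,285,0],[0,0,0],45],[[1,285,0],[0,0,0],45],[[1,285,0],[0,0,0],45],[[1,240,0],[0,0,0],45],[[1,190,0],[0,0,0],45],[[1,140,0],[0,0,0],45],[[1,90,0],[0,0,0],45],[[1,40,0],[0,0,0],45],[[1,0,0],[0,0,0],45],[[1,0,0],[0,0,0],45]]'
python3 - <<'E'
from h import *
rel([.50,.0,.30],[-90,0,99.4])
t=bot.camera('top');save(t,'t3.png',(80,120,430,290),2.2)
E
```

```text
time: 20.1
ee_pos: [0.5026, 0.3523, 0.3036]
tcp_rot: [-90.5, -0.2, 97.9]
wrist_force: [0.8, -0.6, 0.7]
opening: 0.0449
at [502.6 352.3 303.6] [-90.5  -0.2  97.9] open 44.9 F [ 0.8 -0.6  0.7] t 20.1 q [ 35.  16.  31. 105.  -0.  27.]
shift [-348.7    2.2   51. ] turn [ 0.009 -0.026  0.003]
```

View pics/t3.png

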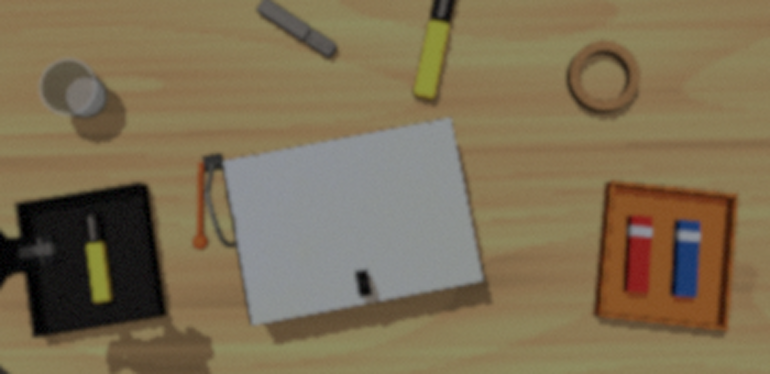

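Both packs are in the orange tray (640,255 and 686,258). The marker is in the black tray (98,265), and the lid is clear and shut. Now the handle.

```bash
python3 -c "
from h import *
rel([.466,.0122,.21],[-90,0,99.4])"
python3 -m inch '[[[-200,2,30],[0.009,-0.026,0],45],[[-200,2,30],[0.009,-0.026,0],45],[[-200,2,30],[0.009,-0.026,0],45],[[-200,2,30],[0.009,-0.026,0],45],[[-331,2,85],[0.009,-0.026,0],45],[[-331,2,85],[0.009,-0.026,0],45],[[-331,2,85],[0.009,-0.026,0],45],[[-331,93,84],[0.009,-0.026,0],45],[[-331,93,84],[0.009,-0.026,0],45],[[-331,93,84],[0.009,-0.026,0],45],[[-331,93,84],[0.009,-0.026,0],45]]'
python3 - <<'E'
from m import *
from scipy.optimize import least_squares
rel([.466,.0122,.110],[-90,0,99.4])
D={}
for n in('top','scene'):
    p=bot.camera(n); c=p['frame'];hsv=cv2.cvtColor(c,cv2.COLOR_RGB2HSV).astype(int);H,S,V=hsv[...,0],hsv[...,1],hsv[...,2]
    m=(H>2)&(H<17)&(S>170)&(V>60)
    w=np.zeros_like(m); l,t,r,b=(160,190,180,240) if n=='top' else (308,136,328,190); w[t:b,l:r]=1
    m&=w; m=comp(m,((l+r)/2,(t+b)/2)); ys,xs=np.nonzero(m); print(n,m.sum(),xs.min(),xs.max(),ys.min(),ys.max())
    tiprows=(ys>ys.max()-7) if n=='top' else (ys<ys.min()+6)
    D[n]=(p,np.c_[xs,ys].astype(float),np.c_[xs,ys][tiprows].mean(0)); print(D[n][2])
def bar(a,off,L):
    return np.array([case2w(.1-l*np.cos(a)+off[0],.166+off[1],.0905+l*np.sin(a)+off[2]) for l in L])
def f(v):
    a=v[0];res=[]
    for n,(p,px,t) in D.items():
        q=w2pix(p,bar(a,(v[2],v[1],v[3]),[.02,.125])); d=q[1]-q[0];nrm=np.array([-d[1],d[0]])/np.hypot(*d)
        res+=[np.mean((px-q[0])@nrm)*2]+[np.polyfit((px-q[0])@d/ (d@d),(px-q[0])@nrm,1)[0]*2]
        res+=list((w2pix(p,bar(a,(v[2],v[1],v[3]),[.14]))[0]-t))
    return np.r_[res,v[1:]/.002]
r=least_squares(f,[.83,0,0,0]);print('mark',r.x,np.round(r.fun,2))
E
```

```text
at [502.4 352.3 300.2] [-90.3  -0.1  97.9] open 45.0 F [1.  0.4 0.2] t 20.15 q [ 35.  16.  31. 104.  -0.  27.]
shift [-331.9   89.3   83.4] turn [ 0.006 -0.026  0.001]
time: 21.25
ee_pos: [0.4648, 0.0131, 0.2068]
tcp_rot: [-89.8, -0.1, 99.4]
wrist_force: [0.3, 0.3, 1.0]
opening: 0.045
at [464.8  13.1 206.8] [-89.8  -0.1  99.4] open 45.0 F [0.3 0.3 1. ] t 21.25 q [ 2. -7. -4. 93.  0. -8.]
shift [-1.2 96.8 -1.5] turn [-0.004  0.     0.001]
top 72 168 173 195 232
[170.65384615 229.11538462]
scene 99 314 322 140 184
[316.38095238 142.66666667]
mark [ 8.30765068e-01  1.28974644e-03 -4.52957551e-04  9.40607124e-04] [-0.32 -0.09 -0.27 -0.03  0.89 -0.1  -0.33  0.83  0.64 -0.23  0.47]
```

```bash
python3 -m inch '[[[-1,40,-1],[0,0,0],45],[[-1,80,-1],[0,0,0],45],[[-1,97,-1],[0,0,0],45],[[-1,97,-1],[0,0,0],45],[[-1,97,-1],[0,0,0],5],[[-1,97,-1],[0,0,0],5],[[-1,97,-1],[0,0,0],5],[[-1,97,-1],[0,0,0],5],[[-1,97,-1],[0,0,0],5],[[-1,97,-1],[0,0,0],5],[[-1,97,-1],[0,0,0],5]]' 60
cat > lidp.py <<'E'
from h import *
import json
def plan(g0,ths):
    o=bot.get_obs();R0=rot(o['tcp_rot'])
    for t in ths:
        # rotate (x,z) about hinge: opening
        x=g0[0]*np.cos(t)+g0[1]*np.sin(t); z=-g0[0]*np.sin(t)+g0[1]*np.cos(t)
        w=case2w(.1+x,g0[2],.0905+z)+np.r_[0,0,-bot.grip_point_offset]
        print(round(t,3),np.round(R0.T@(w-o['ee_pos'])*1000,1))
def g(o=None):
    o=o or bot.get_obs();R0=rot(o['tcp_rot']);w=o['ee_pos']-R0[:,1]*bot.grip_point_offset
    d=w[:2]-C;return np.array([d@cx-.1,w[2]-.0905,d@cy])
E
python3 - <<'E'
from lidp import *
o=bot.get_obs();print(o['ee_pos'],o['tcp_rot'],o['wrist_force'],o['opening'])
G=g(o);print('g0',G);np.save('g0.npy',G)
plan(G,np.linspace(0,.83,18))
E
```

```text
time: 22.45
ee_pos: [0.4687, 0.0123, 0.1144]
tcp_rot: [-90.2, 0.0, 99.4]
wrist_force: [-0.1, -2.3, 6.0]
opening: 0.0131
[0.46871961 0.01231985 0.11438841] [-9.02259053e+01  4.32975804e-02  9.94259256e+01] [-0.14284987 -2.34638458  6.03283069] 0.01307688891853472
g0 [-0.17250131  0.04258826 -0.00044289]
0.0 [ 0.  -0.   0.1]
0.049 [ 0.  -8.4 -2.2]
0.098 [ -0.  -16.6  -5. ]
0.146 [ -0.  -24.7  -8.1]
0.195 [ -0.  -32.6 -11.6]
0.244 [ -0.  -40.4 -15.5]
0.293 [ -0.  -47.9 -19.8]
0.342 [ -0.  -55.3 -24.4]
0.391 [ -0.  -62.4 -29.4]
0.439 [ -0.1 -69.2 -34.7]
0.488 [ -0.1 -75.8 -40.4]
0.537 [ -0.1 -82.1 -46.3]
0.586 [ -0.1 -88.1 -52.6]
0.635 [ -0.1 -93.8 -59.1]
0.684 [ -0.1 -99.1 -66. ]
0.732 [-1.000e-01 -1.041e+02 -7.300e+01]
0.781 [-1.000e-01 -1.088e+02 -8.040e+01]
0.83 [-1.000e-01 -1.131e+02 -8.790e+01]
```

```bash
python3 -m inch '[[[0,-4,-1],[0,0,0],5],[[0,-8,-2],[0,0,0],5],[[0,-17,-5],[0,0,0],5],[[0,-25,-8],[0,0,0],5],[[0,-33,-12],[0,0,0],5],[[0,-40,-15],[0,0,0],5],[[0,-48,-20],[0,0,0],5],[[0,-55,-24],[0,0,0],5],[[0,-62,-29],[0,0,0],5],[[0,-69,-35],[0,0,0],5],[[0,-76,-40],[0,0,0],5],[[0,-82,-46],[0,0,0],5],[[0,-88,-53],[0,0,0],5],[[0,-94,-59],[0,0,0],5],[[0,-99,-66],[0,0,0],5],[[0,-104,-73],[0,0,0],5],[[0,-109,-80],[0,0,0],5],[[0,-113,-88],[0,0,0],5],[[0,-113,-88],[0,0,0],5],[[0,-113,-88],[0,0,0],5]]'
python3 - <<'E'
from lidp import *
o=bot.get_obs();G=g(o);g0=np.load('g0.npy');print('F',o['wrist_force'],'open',o['opening'],'rot',o['tcp_rot'])
a=lambda v:np.arctan2(v[1],-v[0])
print('angle',a(G)-a(g0),'radius',np.hypot(*G[:2]),np.hypot(*g0[:2]))
p=bot.camera('scene');save(p,'s5.png',(200,80,350,220),4.2); np.save('s5.npy',p['frame'])
p=bot.camera('top');np.save('t5.npy',p['frame'])
E
```

```text
time: 24.45
ee_pos: [0.5555, 0.0268, 0.2282]
tcp_rot: [-90.3, 0.0, 99.4]
wrist_force: [-2.2, -2.5, -1.4]
opening: 0.0126
F [-2.15181149 -2.45913291 -1.38055374] open 0.012559402268630318 rot [-9.02845398e+01  4.73735677e-02  9.94213191e+01]
angle 0.8331154378109819 radius 0.17778758234361178 0.17768078360225298
```

View pics/s5.png

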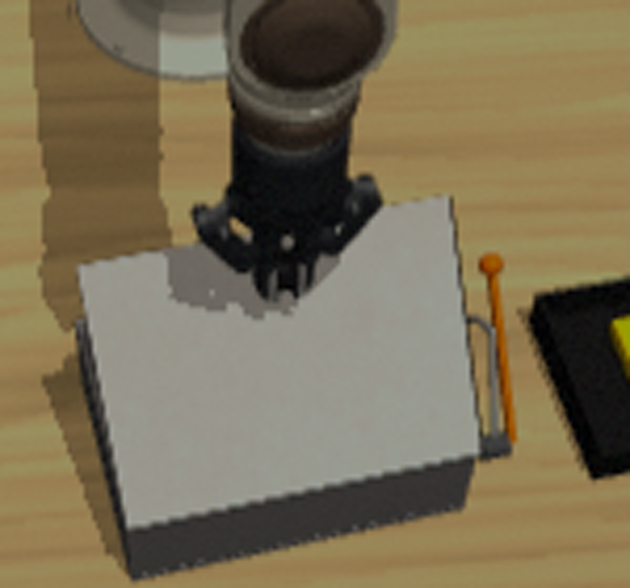

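The lid is up, held at the fin (280,290). Its near corners are at (449,197) and (80,268), and the pointer tip is at (490,264). I check both angles with the same camera.

```bash
python3 - <<'E'
from lidp import *
from scipy.optimize import minimize_scalar as ms
s=bot.camera('scene');t=bot.camera('top')
def pt(a,y,L,h): return case2w(.1-L*np.cos(a)+h*np.sin(a),y,.0905+L*np.sin(a)+h*np.cos(a))
def fit(p,y,L,h,uv):
    r=ms(lambda a:np.sum((w2pix(p,pt(a,y,L,h))[0]-uv)**2),bounds=(.4,1.2),method='bounded');return round(r.x,3),round(r.fun**.5,2)
for n,y,uv in(('+y',.14,(306.9,126.9)),('-y',-.14,(219.0,143.8))): print('scene lid',n,fit(s,y,.2,.008,uv))
print('scene tip',fit(s,.166,.14,0,(316.4,142.7)),'top tip',fit(t,.166,.14,0,(170.6,229.1)))
# subpixel lid front edge vs. model, gradient search along the edge for several y
for nm,p in(('scene',s),('top',t)):
    g=cv2.cvtColor(p['frame'],cv2.COLOR_RGB2HSV).astype(np.float32)[...,1]
    A=np.linspace(.6,1.05,226)
    for rng in((.07,.13),(-.13,-.07)):
        prof=[]
        for a in A:
            q=np.array([w2pix(p,pt(a,y,.2,.008))[0] for y in np.linspace(*rng,40)],np.float32)
            prof.append(cv2.remap(g,q[:,:1],q[:,1:],cv2.INTER_LINEAR).mean())
        d=np.abs(np.gradient(cv2.GaussianBlur(np.array(prof)[:,None],(1,9),0)[:,0])); print(nm,rng,'edge angle',round(A[d.argmax()],3),'drop',round(max(prof)-min(prof)))
save(t,'t6.png',(80,120,430,290),2.2)
o=bot.get_obs();print(o['time'],o['wrist_force'],g.__class__)
E
```

```text
scene lid +y (np.float64(0.854), np.float64(0.14))
scene lid -y (np.float64(0.88), np.float64(1.63))
scene tip (np.float64(0.842), np.float64(1.36)) top tip (np.float64(0.827), np.float64(0.42))
scene (0.07, 0.13) edge angle 0.776 drop 36
scene (-0.13, -0.07) edge angle 0.764 drop 77
top (0.07, 0.13) edge angle 0.774 drop 20
top (-0.13, -0.07) edge angle 0.79 drop 12
24.65 [ 0.29290339 -1.11763735 -1.87005236] <class 'numpy.ndarray'>
```

View pics/t6.png

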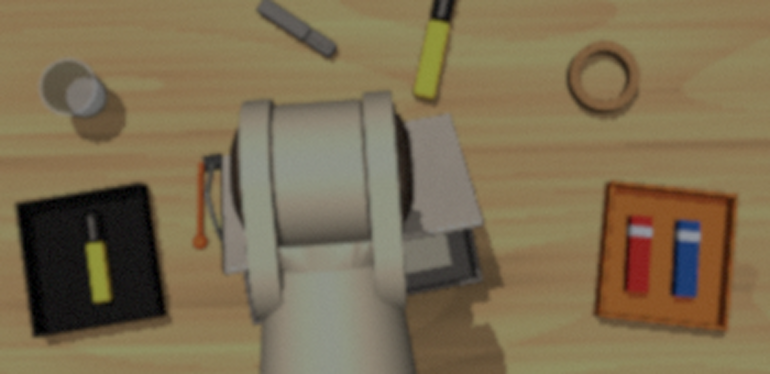

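The edge search and the corner fit disagree (0.77 against 0.86; the arm's readings give 0.833). I look at the edge profile directly.

```bash
python3 - <<'E'
from lidp import *
s=bot.camera('scene');t=bot.camera('top')
def pt(a,y,L,h): return case2w(.1-L*np.cos(a)+h*np.sin(a),y,.0905+L*np.sin(a)+h*np.cos(a))
for nm,p,r in(('scene',s,(.09,.135)),('scene',s,(-.135,-.115)),('top',t,(.125,.137)),('top',t,(-.135,-.07))):
    f=p['frame'].astype(np.float32); print(nm,r)
    # walk across edge in lid plane at fixed a=.83, vary L
    for L in np.arange(.17,.231,.005):
        q=np.array([w2pix(p,pt(.83,y,L,.008))[0] for y in np.linspace(*r,40)],np.float32)
        print(int(L*1000),cv2.remap(f,q[:,:1],q[:,1:],cv2.INTER_LINEAR).mean((0,1)).round().astype(int),end=' ')
    print()
    q=[w2pix(p,pt(.83+d,np.mean(r),.2,.008))[0] for d in(0,.05)];e=w2pix(p,pt(.83,np.mean(r),.21,.008))[0]
    print('px per .05rad',np.round(q[1]-q[0],2),'px per 10mm L',np.round(e-q[0],2))
v=s['frame'].copy()
def ln(A,B,c):
    global v
    a,b=w2pix(s,np.array([A,B])); K=5;off=np.array([205,100])
    cv2.line(v2,*[tuple(np.round(((k-off+.5)*K)).astype(int).tolist()) for k in(a,b)],c,1)
v2=cv2.resize(v[100:210,205:345],None,fx=5,fy=5,interpolation=cv2.INTER_CUBIC)[:,:,::-1].copy()
for y in(-.14,.14): ln(pt(.83,y,0,.008),pt(.83,y,.2,.008),(255,0,255))
ln(pt(.83,-.14,.2,.008),pt(.83,.14,.2,.008),(255,0,255))
ln(pt(.83,.166,0,0),pt(.83,.166,.14,0),(0,255,0))
ln(case2w(.1,-.14,.0905),case2w(.1,.14,.0905),(0,255,255))
ln(case2w(.1,-.14,0),case2w(.1,.14,0),(0,255,255))
cv2.imwrite('pics/ov.png',v2)
E
```

```text
scene (0.09, 0.135)
170 [152 151 141] 175 [152 150 140] 180 [153 150 140] 185 [153 150 140] 190 [153 149 139] 195 [153 149 139] 200 [150 146 134] 205 [146 133  90] 210 [152 135  88] 215 [153 132  86] 220 [153 133  86] 225 [153 130  84] 230 [153 129  83] 
px per .05rad [0.99 0.56] px per 10mm L [-0.41 -3.23]
scene (-0.135, -0.115)
170 [152 150 141] 175 [153 151 141] 180 [153 151 141] 185 [153 150 141] 190 [152 150 141] 195 [152 151 141] 200 [145 143 133] 205 [110  91  60] 210 [107  87  54] 215 [104  84  53] 220 [105  85  53] 225 [110  90  57] 230 [113  92  58] 
px per .05rad [0.4  0.69] px per 10mm L [-0.61 -3.28]
top (0.125, 0.137)
170 [132 125 115] 175 [132 125 115] 180 [132 124 114] 185 [131 124 115] 190 [130 123 113] 195 [130 122 113] 200 [130 124 115] 205 [131 126 119] 210 [126 117 104] 215 [133 113  85] 220 [140 116  81] 225 [140 114  80] 230 [137 111  77] 
px per .05rad [-0.97 -3.32] px per 10mm L [0.06 2.91]
top (-0.135, -0.07)
170 [129 122 112] 175 [127 120 111] 180 [128 120 111] 185 [129 122 113] 190 [129 121 112] 195 [128 121 112] 200 [129 123 114] 205 [127 123 115] 210 [111 106  98] 215 [91 86 76] 220 [88 82 72] 225 [88 82 72] 230 [88 82 72] 
px per .05rad [-0.5 -3.4] px per 10mm L [0.74 2.77]
```

View pics/ov.png

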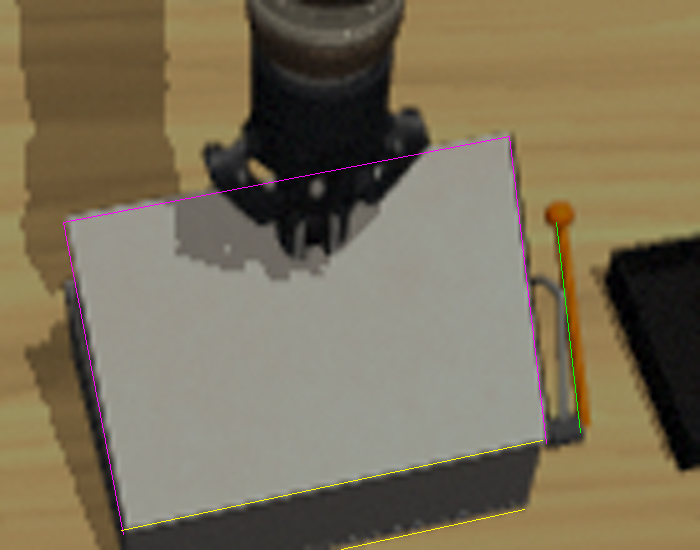

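The overlay at 0.83 rad matches the lid. In the top view, allowing for the lid's thickness, the edge puts the lid at about 0.82. That agrees with the arm's 0.833 and the pointer's 0.83. The earlier 0.77 came from shadow and the lid's front face confusing the search. Last steadiness check, then I hand in.

```bash
python3 - <<'E'
from lidp import *
o=bot.get_obs();G=g(o);g0=np.load('g0.npy');a=lambda v:np.arctan2(v[1],-v[0])
print('angle',a(G)-a(g0),'r',np.hypot(*G[:2]),'F',o['wrist_force'],'open',o['opening'],'qd',np.abs(o['qd']).max(),o['time'])
print(bot.job_done())
E
```

```text
angle 0.8309049540482089 r 0.1778108917649834 F [-0.5697636  -1.26860636 -0.80169377] open 0.013107238383647754 qd 0.16001056366965524 24.75
the job is handed in; nothing more can be done
None
```

I sorted the lid while it was shut, then raised it in line with the pointer. The job was handed in at 24.75 s with the arm still gripping the handle.

**Sorting:** The red and blue packs are in the orange tray, and the small yellow marker from the lid is in the black tray. The last top view confirmed this; the tumbler, tape roll and pointer had not visibly moved.

**Lid angle:** The arm's readings put the lid at 0.831 rad, and the camera fit put the pointer at about 0.83 rad. The pointer fits ranged from 0.82 to 0.85, depending on the assumed bar length.

**Steadiness:** At hand-in the arm was almost still (0.16°/s at most). The wrist force was under 2 N and the grip on the fin was firm.

**Checks that disagreed:**
- **Edge search:** it gave about 0.77 rad, which I put down to shadow and the lid's front face. Reading the top-view edge again gave about 0.82.
- **Corner fits:** these gave 0.85 to 0.88 rad in the scene view, but that view is not very sensitive to the lid angle.
- **Overlay:** the lid lined up well at 0.83 rad, but the drawn pointer sat about 1 pixel to one side.

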